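Pin a camera-tray bracket into line

TASK

On the dive-club bench, take the red tapered pin by its knob out of the wooden rack and drive it down through the black bracket's hole and on through the hole of the brass bushing in the tray beneath it, so that the pin itself pulls the bracket into line; keep the gripper off the bracket. Bed the pin fully home, collar flush on the bracket, under a steady push of about 10 N for half a second; give way sideways as it wedges, for its contacts with bracket and bushing must never add up to more than 24 N. Then let go and leave the pin standing there, and leave the black-knobbed straight pin and everything else alone.

Things in the scene. Friction and masses are not known exactly. Their poses are not given: they have to be found in the camera images.
- red_pin_grip (a point): Middle of the red pin's knob, z up along the pin (loose, 200 g, upright). Knob: cylinder 22 mm across, top 21 mm above this point. Steel collar 40 mm across, 4 mm thick, underside 34 mm below this point. Under it a 22.4 mm straight shank for 16 mm, then a 36 mm taper to a 4 mm tip. Starts hanging in one of the rack's end holes, collar on the rack's top.
- red_pin_collar (a point): Centre of the underside of the red pin's collar; z along the pin, up. Home when it lies on the bracket's top face.
- red_pin_tip (a point): Centre of the red pin's 4 mm tip, 52 mm below the collar's underside.
- black_pin_grip (a point): Middle of the knob of the spare pin: same shape and size but black knob and straight 22.4 mm shank without taper. It hangs in the other end hole of the rack; leave it alone.
- red_pin: The whole red tapered pin; origin at the centre of the underside of its collar, z up along the pin.
- rack: Fixed wooden pin rack, 75 x 250 mm, 64 mm high; origin on the table under its centre, y axis along its three 27 mm holes (at y = -90, 0, +90 mm). The pins hang in the two end holes, either way round; the middle one is empty.
- jig: Fixed jig (the bracket counts as part of it): grey lips 59.5 mm high beside an aluminium tray plate 180 x 86 mm, top 46 mm up. Origin on the table under the centre of a locked brass bushing (9.5 mm thick, top 45.5 mm up); x along the plate. The bushing's 24 mm through hole is 9 mm off this centre, at any angle, not measured: feel for it (or look through the bracket's hole). Free below.
- bracket: Black plate 135 x 64 x 8 mm lying on the tray, top 54.5 mm above the table. Slides level in the jig's x and y (never turns) with about 2 N friction along each; stays where left. Its hole starts within 1 mm in x and y of the bushing's centre, so it and the bushing's hole overlap only in part. Red ball mount 78 mm ahead of its hole, 43 mm high. Origin: its hole's centre, top face.
- bracket_hole (a point): Centre of the mouth of the bracket's 24 mm through hole, on its top face, 9 mm above the bushing's top face; axes as the jig's.
- torch: Loose grey and white dive torch lying on the table, 135 mm long; leave alone.
- camera_housing: Loose clear and red underwater camera housing, 75 x 130 x 95 mm; leave alone.
- strobe_arm: Loose black arm with red ball ends, 185 mm long; leave alone.
- grease_jar: Loose white jar with blue cap, 52 mm across, 45 mm high; leave alone.
- driver: Loose screwdriver; leave alone.
- screw_tray: Loose blue tray, 130 x 100 x 30 mm; leave alone.
- weight: Loose yellow round weight, 72 mm across, 36 mm high; leave alone.
Things that resemble listed ones, but are neither listed nor needed, are in the scene too. What is shaped like the red_pin but pink is not meant.

How it is judged:
By the outcome, as a careful person would: the job done as asked, in the order asked, and still so for the second after the job is handed in, with the robot touching nothing.
It also fails if it takes over 67 s, if anything falls off the work surface, if the arm or the gripper's body presses on something with over 40 N, if the wrist force passes 120 N, or if a joint passes its speed limit or range.

ROBOT

A 6-joint arm with a two-finger parallel gripper is mounted at the origin on the work surface. World frame = base frame: x ahead of the robot, y to its left, z up, the work surface at z = 0. Lengths are in m, angles in rad, forces in N, time in s.
With the tool pointing down it reaches from about 0.375 to 0.925 m from the base axis. Payload 5.7 kg.
Tool frame: the origin (TCP) lies midway between the tips of the shut fingers; the grasp point (between the pads) lies 19 mm behind it; z points along the fingers, x is the direction in which the jaws open and shut, and the axes are right-handed (so a half turn about z gives the same grasp; the last joint's range is limited). The gripper opens to 88 mm and grips with 3 to 60 N. Pads are 20 mm wide; open, the fingers measure 115 mm over their backs; the gripper's body (75 mm by 178 mm) begins 61 mm behind the grasp point.
Start: joints at [1.13, 0.359, 1.51, -0, 1.272, -0.115], TCP at [0.192, 0.568, 0.223] pointing down, gripper open.
Joint ranges: [-2.97, 2.97], [-1.01, 2.36], [0.21, 2.38], [-0.96, 4.11], [0.2, 2.71], [-2.98, 2.98]. Speed limits (rad/s): [2.39, 2.39, 3.14, 3.14, 3.14, 3.14].

INTERFACE

Orientations are given as a 3x3 rotation matrix whose columns are the frame's x, y, z axes.
In Python, from rig import monitor, viewer, robot gives the robot as it stands.
- The arm moves only by the tool servo_tool, never from a script. Its argument "rows" is a list of rows, each an object with "translation": the shift along the tool's x, y, z in mm, a list of three; "angular": the turn, a rotation vector about the tool's x, y, z in degrees, a list of three. In form: [{"translation": [x, y, z], "angular": [wx, wy, wz]}, ...]. A call has exactly 5 rows; each row is the pose to reach, as a shift and turn from the pose measured when the call began, along the tool's axes at that moment; what a row does not reach only later rows make up. A row lasts 1/10 s, in which the tool goes at most 50 mm and 8.59 degrees, less where a joint would pass 70% of its speed; a pose out of reach is approached as far as the arm can. A call with a gripper value outside its range is refused whole. "jaw" is the gripper's target within -1 to 1 (shut at 1, half-way at 0, fully open at -1), set as the call begins (left out, the last holds). The fingers move at their own pace and stop on an object; the grip force is fixed at half the most. Time passes only in rows, so rows that repeat a pose let the fingers close, or fill a call up. It gives the time, the measured TCP pose, the force and the opening at its end, in the units of the state.
- monitor.get_state(): the state, without advancing time (a new reading comes with each control period).
- viewer.read_camera(name): name is "side" or "top"; returns the picture (480x640x3 uint8, red, green, blue); there is no depth.
- viewer.camera_params(name): a dict with "vertical_fov" (degrees; the focal length in pixels is half the picture's height over the tangent of half this angle, whatever the lens; pixels are square), "cx", "cy" (the principal point, pixels), "world_to_cam" (4x4, takes a point from world to camera coordinates). Camera axes: x right, y down, z forward; pixel columns grow to the right and rows downward; lengths in m; the calibration is good to about 2 mm. A picture is of the moment at which its call begins. camera_params takes no time and is no camera call.
- robot.finish_job(): hands the job in, once; it reports no verdict.
The state is a dict: "time_s": time; "joint_positions": joint angles; "joint_velocities": joint speeds; "effort": joint torques, N m; "eef_pos": TCP position; "tcp_rot": TCP orientation; "wrist_force": force on the tool from outside, world axes, zero at the start; "wrist_torque": the same for the moment, N m; "grip_width": finger opening in m.
Only numpy, scipy, OpenCV 4.12 (cv2) and the standard library are available. Lean on these libraries where they do the work, as an engineer would, in place of code of your own. Each camera call takes 0.05 s, during which the arm holds its last target. There are 200 camera calls.

## Working session

There is one attempt and no reset: what is moved stays moved. The work goes in short steps, Python scripts to look and compute and a tool call to move; the robot and the scene stay as the last step left them, time stands still between calls to the robot, and variables do not carry over. Pictures are saved under pics/ and viewed, about 8 in all and at most 12, crops included, and the job is handed in when it is done.

Besides the shell and the picture viewer there is one more tool, called after "Call:" by a JSON object that holds its "method" and its "body", one argument or row to a line. servo_tool: Moves the arm, as the interface text tells. Its arguments: {"type":"object","properties":{"rows":{"type":"array"},"jaw":{"type":"number"}},"required":["rows"]}

```bash
ls; mkdir -p pics; cat > h.py <<'E'
import numpy as np, cv2
from rig import monitor, viewer, robot
def shot(n,f):
    im=viewer.read_camera(n); cv2.imwrite(f,im[:,:,::-1]); return im
def cam(n):
    p=viewer.camera_params(n); f=240/np.tan(np.radians(p["vertical_fov"])/2)
    return f,p["cx"],p["cy"],np.array(p["world_to_cam"])
def ray(n,u,v,z):
    f,cx,cy,T=cam(n); d=T[:3,:3].T@np.array([(u-cx)/f,(v-cy)/f,1]); o=-T[:3,:3].T@T[:3,3]
    return o+d*(z-o[2])/d[2]
def proj(n,P):
    f,cx,cy,T=cam(n); c=T[:3,:3]@np.array(P)+T[:3,3]; return c[0]/c[2]*f+cx,c[1]/c[2]*f+cy
E
python3 - <<'E'
from h import *
shot("top","pics/t0.png");shot("side","pics/s0.png")
for n in("top","side"): 
    f,cx,cy,T=cam(n);print(n,f,cx,cy,-T[:3,:3].T@T[:3,3],T[:3,:3].round(3).tolist())
s=monitor.get_state();print(s)
E
```

```text
pics
top 448.6287440316164 321.50534993111546 233.639912360056 [ 0.41716073 -0.02038119  1.09810601] [[-0.025, -1.0, -0.013], [-0.991, 0.027, -0.133], [0.133, 0.009, -0.991]]
side 467.3443141913273 313.4379017448205 232.81807705280852 [ 0.03336144 -0.61208422  0.91161567] [[0.774, -0.633, -0.006], [-0.466, -0.564, -0.682], [0.428, 0.531, -0.731]]
{'time_s': 0.1, 'joint_positions': array([ 1.12988368e+00,  3.59419968e-01,  1.51130825e+00, -1.55813092e-05,
        1.27251482e+00, -1.15098746e-01]), 'joint_velocities': array([ 0.00010944, -0.00214396, -0.00073763,  0.00018456, -0.00093933,
       -0.00230414]), 'effort': array([ 2.88706606e-04, -5.16359389e+01, -2.71405542e+01,  6.76833722e-02,
        2.77672301e-02, -1.94245149e-05]), 'eef_pos': array([0.19179309, 0.56786477, 0.22190748]), 'tcp_rot': array([[ 3.20075053e-01,  9.47391937e-01, -6.90858089e-04],
       [ 9.47390768e-01, -3.20075751e-01, -1.49890330e-03],
       [-1.64117582e-03, -1.74751021e-04, -9.99998638e-01]]), 'wrist_force': array([-0.03638581, -0.07212751,  0.11128219]), 'wrist_torque': array([-0.02438085, -0.00713128,  0.04266661]), 'grip_width': 0.087897339058673}
```

View pics/t0.png

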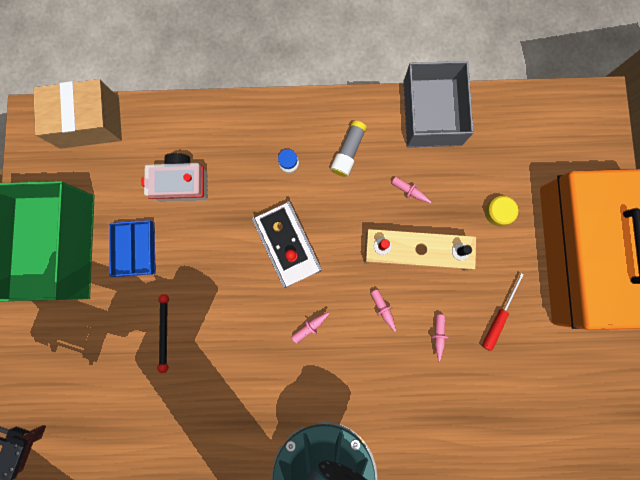

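View pics/s0.png

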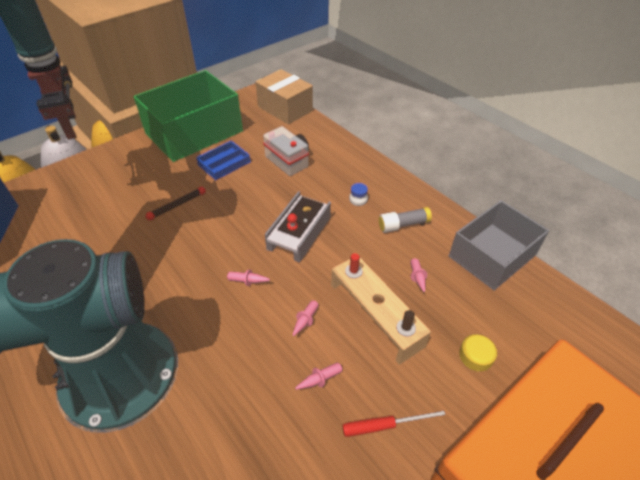

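Candidates: the red-knobbed pin is in the rack at top (384,244), side (354,264). The pink pins lie loose at top (411,190), (383,309), (310,326) and (440,336). The black-knobbed pin is at (463,250), and the red ball mount at (291,255) is part of the bracket. I choose (384,244) and check it in a close crop next to the jig.

```bash
python3 - <<'E'
from h import *
t=cv2.imread("pics/t0.png");s=cv2.imread("pics/s0.png")
a=cv2.resize(t[195:290,245:345],(500,475),interpolation=cv2.INTER_CUBIC)  #x5
b=cv2.resize(t[215:275,360:420],(300,300),interpolation=cv2.INTER_CUBIC)
o=np.zeros((475,800,3),np.uint8);o[:,:500]=a;o[:300,500:]=b
cv2.imwrite("pics/c0.png",o)
def blobs(n,im,lo,hi,box):
    hsv=cv2.cvtColor(im,cv2.COLOR_BGR2HSV);m=cv2.inRange(hsv,lo,hi);
    k=np.zeros_like(m);x0,y0,x1,y1=box;k[y0:y1,x0:x1]=m[y0:y1,x0:x1]
    N,l,st,c=cv2.connectedComponentsWithStats(k)
    for i in range(1,N):
        if st[i,4]>12: print(n,st[i],c[i].round(1))
print("red");R=((0,170,60),(6,255,255))
blobs("t",t,*R,(360,220,420,280));blobs("s",s,*R,(330,240,380,290));blobs("ball t",t,*R,(250,200,330,290));blobs("ball s",s,*R,(265,190,330,260))
for nm,z in(("knobtop",.089+0.0),("knobtop123",.123)): print(nm,ray("top",384,244,z))
# rack: outline from top
hsv=cv2.cvtColor(t,cv2.COLOR_BGR2HSV)
m=cv2.inRange(hsv,(15,60,150),(30,160,255));m[:225]=0;m[272:]=0;m[:,:355]=0;m[:,485:]=0
c=max(cv2.findContours(m,0,2)[0],key=cv2.contourArea);r=cv2.minAreaRect(c);print("rack",r);bx=cv2.boxPoints(r)
print([ray("top",*p,.064)[:2].round(4).tolist() for p in bx])
# bracket dark in jig
g=cv2.cvtColor(t,cv2.COLOR_BGR2GRAY)
m=np.zeros_like(g);m[200:285,250:325]=(g[200:285,250:325]<60)*255
c=max(cv2.findContours(m,0,2)[0],key=cv2.contourArea);r=cv2.minAreaRect(cv2.convexHull(c));print("br",r)
bx=cv2.boxPoints(r);P=[ray("top",*p,.0545)[:2].round(4) for p in bx];print(P,[np.linalg.norm(P[i]-P[i-1]).round(4) for i in range(4)])
E
```

```text
red
t [379 240  11  10  82] [383.8 244.3]
s [351 253   8  19 110] [354.1 261.1]
ball t [285 250  12  12 112] [290.9 255.3]
ball s [287 214  10  16  86] [291.5 221. ]
knobtop [ 0.52529073 -0.15131282  0.089     ]
knobtop123 [ 0.52164749 -0.14690131  0.123     ]
rack ((421.2755126953125, 249.53305053710938), (109.74955749511719, 34.7773551940918), 3.9724960327148438)
[[0.485, -0.1097], [0.5655, -0.1184], [0.5408, -0.3706], [0.461, -0.3594]]
br ((283.3357849121094, 238.57667541503906), (55.70005416870117, 25.97724723815918), 64.98310089111328)
[array([0.5966, 0.1344]), array([0.6214, 0.0783]), array([0.5002, 0.0251]), array([0.4761, 0.0803])] [np.float64(0.1321), np.float64(0.0613), np.float64(0.1324), np.float64(0.0602)]
```

View pics/c0.png

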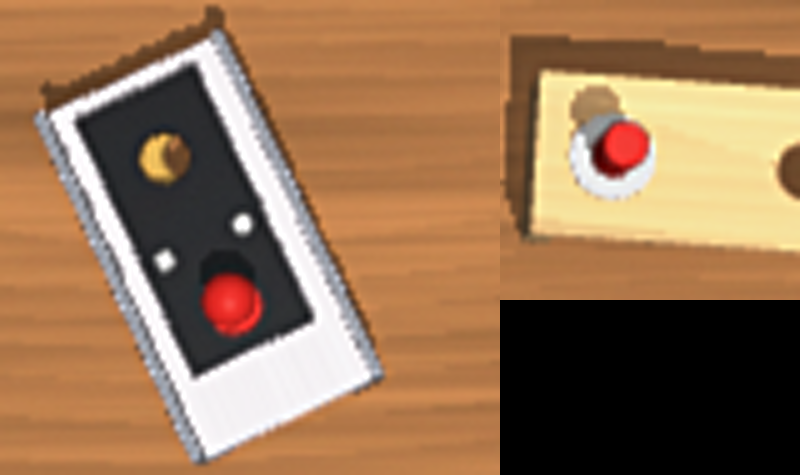

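The crop shows a saturated red knob (not pink) over a white collar, so the choice holds. The bushing hole shows brown at about (280.6,226), right of the centre of the bracket hole at (277.8,226.4). Next I measure positions.

```bash
cat >> h.py <<'E'
def tri(a,b):
    A=[];B=[]
    for n,(u,v) in(("top",a),("side",b)):
        f,cx,cy,T=cam(n)
        for p,i,c in((u,0,cx),(v,1,cy)):
            r=(p-c)/f*T[2]-T[i];A.append(r[:3]);B.append(-r[3])
    return np.linalg.lstsq(np.array(A),np.array(B),rcond=None)[0]
def delta(P,yaw=None):
    s=monitor.get_state();R=s["tcp_rot"];d=R.T@(np.array(P)-s["eef_pos"])*1000
    w=None
    if yaw is not None:
        c,q=np.cos(np.radians(yaw)),np.sin(np.radians(yaw))
        w=np.degrees(cv2.Rodrigues(R.T@np.array([[c,q,0],[q,-c,0],[0,0,-1.]]))[0].ravel()).round(2)
    return d.round(1),w
E
python3 - <<'E'
from h import *
t=cv2.imread("pics/t0.png");s=cv2.imread("pics/s0.png")
print("knob tri",tri((383.8,244.3),(354.1,261.1)))
print("ball tri",tri((290.9,255.3),(291.5,221)))
hsv=cv2.cvtColor(t,cv2.COLOR_BGR2HSV)
# collar: low saturation near pin + red + knob; hull & ellipse
k=np.zeros(t.shape[:2],np.uint8);w=((hsv[...,1]<60)|((hsv[...,1]>190)&(hsv[...,0]<6)))
k[230:262,368:396]=w[230:262,368:396]*255
c=max(cv2.findContours(k,0,1)[0],key=cv2.contourArea);e=cv2.minEnclosingCircle(c);print("collar",e,ray("top",*e[0],.068))
# holes at 8x upsample
x0,y0=268,216;U=cv2.resize(t[y0:y0+22,x0:x0+22],None,fx=8,fy=8,interpolation=cv2.INTER_LINEAR)
g=U.max(2);m=(g>100).astype(np.uint8)*255
c=max(cv2.findContours(m,0,1)[0],key=cv2.contourArea);e=cv2.fitEllipse(cv2.convexHull(c));u=(np.array(e[0])+.5)/8-.5+[x0,y0]
H=ray("top",*u,.0545);print("bracket hole px",u,np.array(e[1])/8,H)
print("expected px diameter",448.6*.024/1.04, "proj bushing edge test")
hs=cv2.cvtColor(t[y0:y0+22,x0:x0+22],cv2.COLOR_BGR2HSV)
print(t[220:233,271:286,2]);print(t[220:233,271:286,0])
for a in range(0,360,45): print(a,np.round(proj("top",[H[0]+.009*np.cos(np.radians(a)),H[1]+.009*np.sin(np.radians(a)),.0455]),2))
E
```

```text
knob tri [ 0.52323451 -0.14918725  0.10129608]
ball tri [0.50613397 0.06073619 0.07584504]
collar ((382.0, 246.0), 8.602425575256348) [ 0.52303259 -0.14923533  0.068     ]
bracket hole px [277.20364094 226.0322628 ] [ 9.37254143 10.07629013] [0.57825417 0.09339034 0.0545    ]
expected px diameter 10.352307692307694 proj bushing edge test
[[ 43  42  41  41  38  35  32  32  35  40  43  43  44  44  42]
 [ 43  43  40  35  42  36  72  59  40  45  39  42  43  44  44]
 [ 43  39  31  52 132 144 235 194 132 125  48  38  42  44  45]
 [ 42  35  42 143 240 240 242 168 167 167  85  37  39  44  42]
 [ 39  33  95 236 245 241 199 121 170 128 101  66  41  41  44]
 [ 37  40 138 243 239 238 157  99 117 105 107 103  45  41  43]
 [ 34  57 186 240 236 238 154  97 101 105 108 108  43  40  44]
 [ 35  59 191 243 236 237 186 108  99 102 106  90  42  41  43]
 [ 38  40 128 244 239 238 219 150 105 104 106  74  42  42  44]
 [ 40  33  63 178 244 244 243 209 133 106  90  48  43  44  44]
 [ 41  38  38  92 153 172 173 166 140  83  48  40  43  45  44]
 [ 42  41  38  44  63  81  86 101  72  46  41  43  45  46  45]
 [ 43  43  40  40  39  42  44  53  41  41  43  45  45  44  44]]
[[46 46 46 47 47 46 46 45 46 47 47 47 47 48 45]
 [48 47 48 45 41 29 35 32 34 41 46 48 47 47 48]
 [48 47 43 36 54 55 85 70 51 52 36 46 47 46 48]
 [47 45 35 56 90 89 92 65 67 64 36 39 46 48 46]
 [47 41 42 88 95 94 75 47 69 51 39 37 46 47 47]
 [47 38 54 92 94 93 59 41 46 42 40 41 43 47 47]
 [45 39 71 92 92 93 59 40 40 43 43 41 39 46 49]
 [45 40 71 93 92 92 70 43 41 41 43 40 42 47 48]
 [47 41 51 91 93 94 84 58 43 42 42 39 45 49 48]
 [46 44 38 64 90 95 93 79 52 42 39 41 49 49 47]
 [46 47 44 46 59 64 65 62 52 38 36 45 47 49 48]
 [47 46 46 45 42 41 42 45 40 43 47 48 49 49 48]
 [47 47 47 46 46 44 44 47 45 47 47 49 49 48 47]]
0 [277.58 222.86]
45 [274.92 224.03]
90 [273.84 226.7 ]
135 [274.98 229.32]
180 [277.67 230.35]
225 [280.33 229.18]
270 [281.41 226.5 ]
315 [280.26 223.88]
```

```bash
python3 - <<'E'
from h import *
print("B",ray("top",281.7,225.8,.0455))
print(delta([.5232,-.1492,.20],-65.7))
E
```

```text
B [0.57990918 0.08367171 0.0455    ]
(array([-573.2,  543.5,   22.8]), array([1.1000e-01, 6.0000e-02, 1.3703e+02]))
```

Call:
{"method": "servo_tool", "body": {
  "rows": [
    {"translation": [-35, 33, 0], "angular": [0, 0, 8]},
    {"translation": [-70, 66, 0], "angular": [0, 0, 16]},
    {"translation": [-105, 100, 0], "angular": [0, 0, 24]},
    {"translation": [-140, 133, 0], "angular": [0, 0, 32]},
    {"translation": [-175, 166, 0], "angular": [0, 0, 40]}
  ],
  "jaw": -0.3
}}

```text
time_s: 0.6
eef_pos: [0.2932, 0.347, 0.2219]
tcp_rot: [[0.857, 0.516, -0.001], [0.516, -0.857, -0.002], [-0.002, 0.001, -1.0]]
wrist_force: [0.5, 0.4, 0.5]
grip_width: 0.0577
```

```bash
python3 -c "
from h import *
print(delta([.5232,-.1492,.20],-65.7));s=monitor.get_state();print(s['eef_pos'],s['time_s'],s['joint_positions'],s['grip_width'])"
```

```text
(array([-58.8, 543.8,  22.7]), array([1.400e-01, 2.000e-02, 9.674e+01]))
[0.29317229 0.34704827 0.22188634] 0.6 [ 7.17854814e-01  1.48975236e-01  1.80897055e+00 -9.53227212e-04
  1.18561170e+00  1.76395875e-01] 0.05767564270429408
```

Call:
{"method": "servo_tool", "body": {
  "rows": [
    {"translation": [-6, 48, 0], "angular": [0, 0, 8.2]},
    {"translation": [-12, 96, 0], "angular": [0, 0, 16.4]},
    {"translation": [-18, 144, 0], "angular": [0, 0, 24.6]},
    {"translation": [-24, 192, 0], "angular": [0, 0, 32.8]},
    {"translation": [-30, 240, 0], "angular": [0, 0, 41]}
  ]
}}

```text
time_s: 1.1
eef_pos: [0.3914, 0.1241, 0.2222]
tcp_rot: [[0.984, -0.179, -0.001], [-0.179, -0.984, -0.002], [-0.0, 0.002, -1.0]]
wrist_force: [0.7, 0.0, 0.1]
grip_width: 0.0576
```

```bash
python3 -c "
from h import *
print(delta([.5232,-.1492,.20],-65.7));s=monitor.get_state();print(s['eef_pos'],s['time_s'],s['joint_positions'],s['grip_width'])"
```

```text
(array([178.5, 245.3,  22.6]), array([ 1.100e-01, -3.000e-02,  5.541e+01]))
[0.39141609 0.12409074 0.22223328] 1.1 [ 1.39952631e-01  8.10214721e-02  1.88927983e+00 -1.77434456e-03
  1.17226959e+00  3.20267124e-01] 0.05760372340601337
```

Call:
{"method": "servo_tool", "body": {
  "rows": [
    {"translation": [29, 39, 4], "angular": [0, 0, 8]},
    {"translation": [58, 78, 8], "angular": [0, 0, 16]},
    {"translation": [87, 118, 12], "angular": [0, 0, 24]},
    {"translation": [116, 158, 15], "angular": [0, 0, 32]},
    {"translation": [145, 198, 18], "angular": [0, 0, 40]}
  ]
}}

```text
time_s: 1.6
eef_pos: [0.4989, -0.0987, 0.2042]
tcp_rot: [[0.634, -0.773, -0.001], [-0.773, -0.634, -0.001], [0.0, 0.002, -1.0]]
wrist_force: [-0.1, 0.2, 0.7]
grip_width: 0.057
```

```bash
python3 -c "
from h import *
print(delta([.5232,-.1492,.20],-65.7))"
```

```text
(array([54.4, 13.2,  4.2]), array([ 0.1 , -0.04, 15.05]))
```

Call:
{"method": "servo_tool", "body": {
  "rows": [
    {"translation": [27, 6.5, 2], "angular": [0, 0, 7.5]},
    {"translation": [54.4, 13.2, 4.2], "angular": [0.1, 0, 15]},
    {"translation": [54.4, 13.2, 30], "angular": [0.1, 0, 15]},
    {"translation": [54.4, 13.2, 60], "angular": [0.1, 0, 15]},
    {"translation": [54.4, 13.2, 60], "angular": [0.1, 0, 15]}
  ]
}}

```text
time_s: 2.1
eef_pos: [0.5199, -0.1482, 0.1406]
tcp_rot: [[0.412, -0.911, -0.007], [-0.911, -0.412, 0.003], [-0.005, 0.005, -1.0]]
wrist_force: [-0.7, 0.2, 0.1]
grip_width: 0.057
```

```bash
python3 - <<'E'
from h import *
print(delta([.5232,-.1492,.079],-65.7))
a=shot("top","pics/t1.png");b=shot("side","pics/s1.png")
u,v=map(int,proj("top",[.523,-.149,.1]));p,q=map(int,proj("side",[.523,-.149,.1]))
o=np.hstack([cv2.resize(x[j-40:j+40,i-40:i+40],(400,400)) for x,i,j in((a,u,v),(b,p,q))])
cv2.imwrite("pics/c1.png",o[:,:,::-1])
E
```

```text
(array([ 2.6, -3. , 61.5]), array([0.31, 0.31, 0.01]))
```

View pics/c1.png

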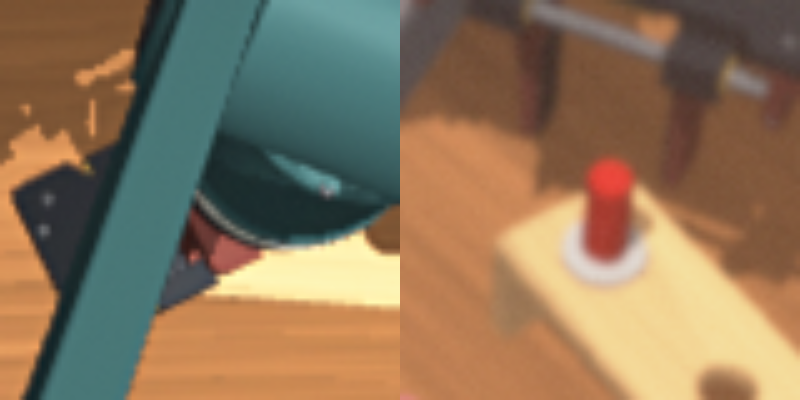

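The top view is blocked by the arm. In the side view the two fingers straddle the red knob (crop ~(608,180)), so I descend.

Call:
{"method": "servo_tool", "body": {
  "rows": [
    {"translation": [2.6, -3, 10], "angular": [0.3, 0.3, 0]},
    {"translation": [2.6, -3, 30], "angular": [0.3, 0.3, 0]},
    {"translation": [2.6, -3, 50], "angular": [0.3, 0.3, 0]},
    {"translation": [2.6, -3, 61.5], "angular": [0.3, 0.3, 0]},
    {"translation": [2.6, -3, 61.5], "angular": [0.3, 0.3, 0]}
  ]
}}

```text
time_s: 2.7
eef_pos: [0.5257, -0.1496, 0.0816]
tcp_rot: [[0.413, -0.911, 0.004], [-0.911, -0.413, -0.002], [0.003, -0.003, -1.0]]
wrist_force: [-0.9, -0.7, 0.1]
grip_width: 0.0573
```

Call:
{"method": "servo_tool", "body": {
  "rows": [
    {"translation": [0, 0, 0], "angular": [0, 0, 0]},
    {"translation": [0, 0, 0], "angular": [0, 0, 0]},
    {"translation": [0, 0, 0], "angular": [0, 0, 0]},
    {"translation": [0, 0, 0], "angular": [0, 0, 0]},
    {"translation": [0, 0, 0], "angular": [0, 0, 0]}
  ],
  "jaw": 1
}}

```text
time_s: 3.2
eef_pos: [0.5258, -0.1495, 0.082]
tcp_rot: [[0.412, -0.911, 0.004], [-0.911, -0.412, -0.002], [0.003, -0.003, -1.0]]
wrist_force: [-0.0, 0.7, 3.4]
grip_width: 0.0214
```

Call:
{"method": "servo_tool", "body": {
  "rows": [
    {"translation": [0, 0, -10], "angular": [0, 0, 0]},
    {"translation": [0, 0, -35], "angular": [0, 0, 0]},
    {"translation": [0, 0, -70], "angular": [0, 0, 0]},
    {"translation": [0, 0, -100], "angular": [0, 0, 0]},
    {"translation": [0, 0, -118], "angular": [0, 0, 0]}
  ]
}}

```text
time_s: 3.7
eef_pos: [0.5261, -0.1497, 0.203]
tcp_rot: [[0.413, -0.911, 0.007], [-0.911, -0.413, -0.003], [0.006, -0.005, -1.0]]
wrist_force: [0.2, 0.5, -2.8]
grip_width: 0.0211
```

```bash
python3 - <<'E'
from h import *
print(delta([.579,.087,.2],-65.7)); s=monitor.get_state(); print(s['wrist_force'],s['grip_width'],s['time_s'],s['eef_pos'])
E
```

```text
(array([-193.8, -145.8,    2.8]), array([-0.31, -0.32,  0.06]))
[ 0.22377239  0.46063214 -2.77580798] 0.021099292800671403 3.7 [ 0.52609902 -0.1496702   0.20304741]
```

Call:
{"method": "servo_tool", "body": {
  "rows": [
    {"translation": [-37, -28, 0], "angular": [0, 0, 0]},
    {"translation": [-75, -57, 0], "angular": [-0.3, -0.3, 0]},
    {"translation": [-113, -85, 0], "angular": [-0.3, -0.3, 0]},
    {"translation": [-150, -113, 1], "angular": [-0.3, -0.3, 0]},
    {"translation": [-175, -132, 2], "angular": [-0.3, -0.3, 0]}
  ]
}}

```text
time_s: 4.2
eef_pos: [0.5742, 0.0671, 0.2014]
tcp_rot: [[0.414, -0.91, 0.001], [-0.91, -0.414, 0.001], [-0.0, -0.001, -1.0]]
wrist_force: [-0.3, 0.2, -1.6]
grip_width: 0.0215
```

```bash
python3 - <<'E'
from h import *
print(delta([.579,.087,.17],-65.7)); s=monitor.get_state(); print(s['wrist_force'],s['wrist_torque'],s['time_s'],s['eef_pos'])
E
```

```text
(array([-16.2, -12.6,  31.4]), array([-0.05,  0.01,  0.13]))
[-0.32683024  0.23351507 -1.61365382] [-0.03272628  0.09771249 -0.0594313 ] 4.2 [0.57423068 0.06708705 0.20138275]
```

Call:
{"method": "servo_tool", "body": {
  "rows": [
    {"translation": [-8, -6.3, 15], "angular": [0, 0, 0]},
    {"translation": [-16.2, -12.6, 30], "angular": [0, 0, 0]},
    {"translation": [-16.2, -12.6, 45], "angular": [0, 0, 0]},
    {"translation": [-16.2, -12.6, 56], "angular": [0, 0, 0]},
    {"translation": [-16.2, -12.6, 56], "angular": [0, 0, 0]}
  ]
}}

```text
time_s: 4.7
eef_pos: [0.5769, 0.0859, 0.1429]
tcp_rot: [[0.413, -0.911, -0.004], [-0.911, -0.413, -0.0], [-0.002, 0.004, -1.0]]
wrist_force: [-1.0, -0.0, -1.6]
grip_width: 0.0215
```

```bash
python3 - <<'E'
from h import *
a=shot("top","pics/t2.png");b=shot("side","pics/s2.png")
s=monitor.get_state(); e=s['eef_pos'];print(e,s['tcp_rot'][:,2],s['wrist_force'])
tip=e-[0,0,.07];print("tip",proj("top",tip),proj("side",tip), "H",proj("side",[.5783,.0934,.0545]),"B",proj("side",[.5799,.0837,.0455]))
u,v=map(int,proj("top",tip));p,q=map(int,proj("side",tip));print(u,v,p,q)
o=np.hstack([cv2.resize(x[j-40:j+40,i-40:i+40],(400,400),interpolation=cv2.INTER_CUBIC) for x,i,j in((a,u,v),(b,p,q))])
cv2.imwrite("pics/c2.png",o[:,:,::-1])
E
```

```text
[0.57871421 0.08613512 0.1449426 ] [-4.50885597e-04  2.76334818e-04 -9.99999860e-01] [ 1.02972211  0.02056934 -1.85809772]
tip (np.float64(279.3572390074901), np.float64(224.42653274756537)) (np.float64(307.8800016455251), np.float64(203.16620620902205)) H (np.float64(306.148081580794), np.float64(207.412909979136)) B (np.float64(308.9673640707592), np.float64(211.56089938229582))
279 224 307 203
```

View pics/c2.png

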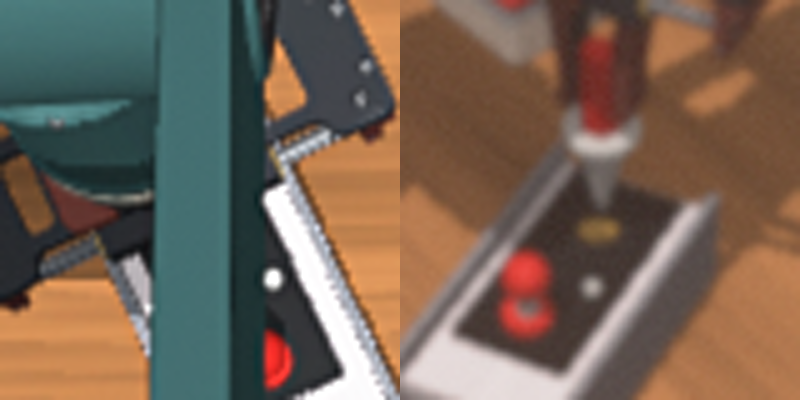

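The side crop shows the pin upright with its tip at about (307.4,205), just above and behind the brass hole at about (307,209). I'll quantify the tip against the hole in the side view.

```bash
python3 - <<'E'
from h import *
for f in("s0","s2"):
    im=cv2.imread(f"pics/{f}.png"); g=im.max(2); print(f);print(g[196:218,298:319])
e=monitor.get_state()['eef_pos']
for dz in(.018,.02): print("collar top centre",proj("side",e-[0,0,dz-.004]),"tip",proj("side",e-[0,0,dz+.052]))
E
```

```text
s0
[[121 151 174 167 144 141 153 159 164 168 171 171 174 178 179 178 175 177
  182 183 184]
 [148 177 175 148 112 111 124 132 142 153 163 165 169 175 176 177 176 176
  177 182 183]
 [180 187 156 115  85  83  92 101 110 123 134 143 157 163 168 174 177 177
  179 178 180]
 [184 171 127  88  72  72  75  77  81  90  99 107 125 134 144 158 164 171
  173 175 176]
 [166 137  99  77  76  69  74  73  73  74  78  80  90  97 109 125 135 145
  158 167 168]
 [142 102  78  75  72  70  72  70  69  71  74  71  74  76  82  90  97 110
  125 137 144]
 [111  83  73  70  70  73  70  70  72  70  69  72  68  72  72  76  76  82
   87  98 107]
 [ 88  75  70  72  72  69  69  72  71  72  73  74  73  72  74  71  74  74
   73  77  83]
 [ 74  73  73  70  71  72  73  74  73  73  72  73  71  73  73  72  72  68
   73  72  72]
 [ 70  71  70  72  69  76  76  83  86  87  79  77  72  72  73  67  72  72
   72  73  72]
 [ 72  69  72  69  75  90 112 126 128 127 119 105  88  74  73  70  72  71
   71  71  72]
 [ 72  73  75  74  88 123 159 173 176 171 162 142 116  89  73  71  71  72
   74  71  75]
 [ 73  72  74  76 106 151 185
[... 2425 characters left out ...]
66  65  68  64  65  67  73
   94 145 195]
 [ 69  70  68  66  67  71  66  68  69  68  67  68  69  67  69  65  71  83
  122 173 208]
 [ 68  66  65  67  66  69  66  69  66  71  68  68  68  69  68  67  79 113
  160 196 209]
 [ 71  68  68  66  66  67  69  68  64  67  66  69  65  71  67  77 104 154
  194 208 195]
 [ 73  71  68  68  68  69  73  74  74  69  67  69  69  66  78 102 148 193
  210 200 177]]
collar top centre (np.float64(307.55611945123655), np.float64(186.94429219619002)) tip (np.float64(307.8800016455251), np.float64(203.16620620902205))
collar top centre (np.float64(307.56807495051515), np.float64(187.54309350326585)) tip (np.float64(307.8911658562834), np.float64(203.72537516037303))
```

```bash
python3 - <<'E'
from h import *
print(delta([.582,.0899,.125],-65.7))
for _ in range(2):
    s=monitor.get_state();print(s['eef_pos'],s['wrist_force'])
E
```

```text
(array([-2.1, -4.6, 19.9]), array([0.02, 0.03, 0.06]))
[0.57871421 0.08613512 0.1449426 ] [ 1.02972211  0.02056934 -1.85809772]
[0.57871421 0.08613512 0.1449426 ] [ 1.02972211  0.02056934 -1.85809772]
```

Call:
{"method": "servo_tool", "body": {
  "rows": [
    {"translation": [-2.1, -4.6, 5], "angular": [0, 0, 0]},
    {"translation": [-2.1, -4.6, 11], "angular": [0, 0, 0]},
    {"translation": [-2.1, -4.6, 17], "angular": [0, 0, 0]},
    {"translation": [-2.1, -4.6, 17], "angular": [0, 0, 0]},
    {"translation": [-2.1, -4.6, 17], "angular": [0, 0, 0]}
  ]
}}

```text
time_s: 5.3
eef_pos: [0.5818, 0.09, 0.1277]
tcp_rot: [[0.413, -0.911, -0.001], [-0.911, -0.413, 0.0], [-0.001, 0.001, -1.0]]
wrist_force: [-0.7, -0.2, -2.0]
grip_width: 0.0216
```

```bash
python3 - <<'E'
from h import *
b=shot("side","pics/s3.png")
s=monitor.get_state(); e=s['eef_pos'];print(e,s['wrist_force'])
tip=e-[0,0,.071];print("tip at TCP",proj("side",tip),"H",proj("side",[.5783,.0934,.0545]))
c=cv2.resize(b[160:230,265:355],(720,560),interpolation=cv2.INTER_CUBIC);cv2.imwrite("pics/c3.png",c[:,:,::-1])
E
```

```text
[0.58199245 0.08994954 0.12793625] [ 0.02775837 -0.70160286 -2.10853288]
tip at TCP (np.float64(308.04243150255786), np.float64(206.82674585400372)) H (np.float64(306.148081580794), np.float64(207.412909979136))
```

View pics/c3.png

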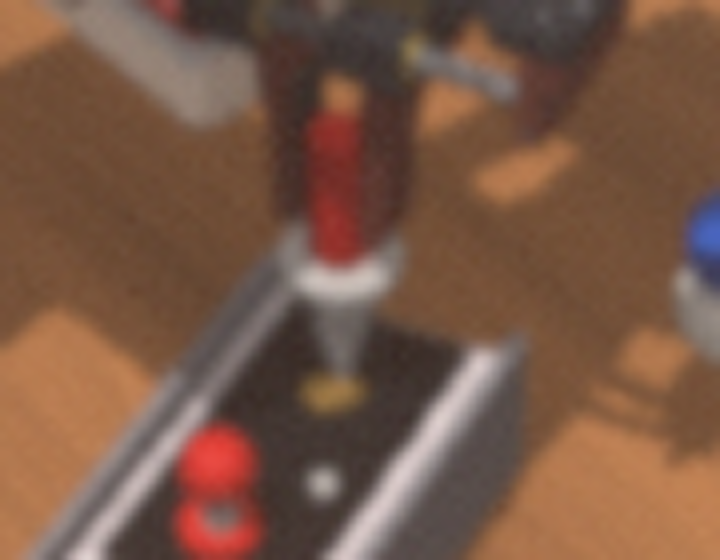

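The tip is at about (307.5,207), over the expected overlap (about (307.5,207.5)). I insert slowly.

Call:
{"method": "servo_tool", "body": {
  "rows": [
    {"translation": [0, 0, 2], "angular": [0, 0, 0]},
    {"translation": [0, 0, 4], "angular": [0, 0, 0]},
    {"translation": [0, 0, 6], "angular": [0, 0, 0]},
    {"translation": [0, 0, 8], "angular": [0, 0, 0]},
    {"translation": [0, 0, 8], "angular": [0, 0, 0]}
  ]
}}

```text
time_s: 5.85
eef_pos: [0.5817, 0.09, 0.1196]
tcp_rot: [[0.413, -0.911, -0.001], [-0.911, -0.413, 0.0], [-0.001, 0.001, -1.0]]
wrist_force: [-0.8, 0.3, -1.1]
grip_width: 0.0216
```

Call:
{"method": "servo_tool", "body": {
  "rows": [
    {"translation": [0, 0, 1], "angular": [0, 0, 0]},
    {"translation": [0, 0, 2], "angular": [0, 0, 0]},
    {"translation": [0, 0, 3], "angular": [0, 0, 0]},
    {"translation": [0, 0, 4], "angular": [0, 0, 0]},
    {"translation": [0, 0, 4], "angular": [0, 0, 0]}
  ]
}}

```text
time_s: 6.35
eef_pos: [0.5816, 0.0899, 0.1154]
tcp_rot: [[0.413, -0.911, -0.001], [-0.911, -0.413, 0.0], [-0.001, 0.001, -1.0]]
wrist_force: [-0.5, 0.1, -1.9]
grip_width: 0.0211
```

Call:
{"method": "servo_tool", "body": {
  "rows": [
    {"translation": [0, 0, 1], "angular": [0, 0, 0]},
    {"translation": [0, 0, 2], "angular": [0, 0, 0]},
    {"translation": [0, 0, 3], "angular": [0, 0, 0]},
    {"translation": [0, 0, 4], "angular": [0, 0, 0]},
    {"translation": [0, 0, 4], "angular": [0, 0, 0]}
  ]
}}

```text
time_s: 6.85
eef_pos: [0.5814, 0.09, 0.1112]
tcp_rot: [[0.413, -0.911, -0.002], [-0.911, -0.413, 0.0], [-0.001, 0.002, -1.0]]
wrist_force: [0.1, 0.7, -2.5]
grip_width: 0.0212
```

Call:
{"method": "servo_tool", "body": {
  "rows": [
    {"translation": [0, 0, 1], "angular": [0, 0, 0]},
    {"translation": [0, 0, 2], "angular": [0, 0, 0]},
    {"translation": [0, 0, 3], "angular": [0, 0, 0]},
    {"translation": [0, 0, 4], "angular": [0, 0, 0]},
    {"translation": [0, 0, 4], "angular": [0, 0, 0]}
  ]
}}

```text
time_s: 7.35
eef_pos: [0.5813, 0.0899, 0.107]
tcp_rot: [[0.413, -0.911, -0.002], [-0.911, -0.413, 0.0], [-0.001, 0.002, -1.0]]
wrist_force: [-0.5, -0.7, -2.0]
grip_width: 0.0215
```

Call:
{"method": "servo_tool", "body": {
  "rows": [
    {"translation": [1.3, 0.1, 0], "angular": [0, 0, 0]},
    {"translation": [2.6, 0.3, 0], "angular": [0, 0, 0]},
    {"translation": [3.9, 0.5, 0], "angular": [0, 0, 0]},
    {"translation": [5.1, 0.6, 0], "angular": [0, 0, 0]},
    {"translation": [5.1, 0.6, 0], "angular": [0, 0, 0]}
  ]
}}

```text
time_s: 7.85
eef_pos: [0.5829, 0.0851, 0.107]
tcp_rot: [[0.412, -0.911, -0.002], [-0.911, -0.412, 0.0], [-0.001, 0.002, -1.0]]
wrist_force: [0.3, 2.4, -2.4]
grip_width: 0.0214
```

Call:
{"method": "servo_tool", "body": {
  "rows": [
    {"translation": [0, 0, 1], "angular": [0, 0, 0]},
    {"translation": [0, 0, 2], "angular": [0, 0, 0]},
    {"translation": [0, 0, 3], "angular": [0, 0, 0]},
    {"translation": [0, 0, 4], "angular": [0, 0, 0]},
    {"translation": [0, 0, 4], "angular": [0, 0, 0]}
  ]
}}

```text
time_s: 8.35
eef_pos: [0.583, 0.0852, 0.103]
tcp_rot: [[0.412, -0.911, -0.002], [-0.911, -0.412, 0.001], [-0.001, 0.001, -1.0]]
wrist_force: [0.8, 2.5, -0.4]
grip_width: 0.021
```

```bash
python3 - <<'E'
from h import *
s=monitor.get_state(); print(s['eef_pos'],s['wrist_force'],s['wrist_torque'],delta([.5829,.085,.1],-65.7))
E
```

```text
[0.58301372 0.08519884 0.10295302] [ 0.78507082  2.5184407  -0.37109534] [0.43418809 0.12717721 0.0419856 ] (array([0.1, 0.2, 3. ]), array([0.08, 0.07, 0.06]))
```

Call:
{"method": "servo_tool", "body": {
  "rows": [
    {"translation": [0, 0, 1], "angular": [0, 0, 0]},
    {"translation": [0, 0, 2], "angular": [0, 0, 0]},
    {"translation": [0, 0, 3], "angular": [0, 0, 0]},
    {"translation": [0, 0, 4], "angular": [0, 0, 0]},
    {"translation": [0, 0, 4], "angular": [0, 0, 0]}
  ]
}}

```text
time_s: 8.85
eef_pos: [0.583, 0.0852, 0.0988]
tcp_rot: [[0.412, -0.911, -0.002], [-0.911, -0.412, 0.001], [-0.001, 0.002, -1.0]]
wrist_force: [-0.3, 2.4, -1.3]
grip_width: 0.0216
```

Call:
{"method": "servo_tool", "body": {
  "rows": [
    {"translation": [0, 0, 1], "angular": [0, 0, 0]},
    {"translation": [0, 0, 2], "angular": [0, 0, 0]},
    {"translation": [0, 0, 3], "angular": [0, 0, 0]},
    {"translation": [0, 0, 3], "angular": [0, 0, 0]},
    {"translation": [0, 0, 3], "angular": [0, 0, 0]}
  ]
}}

```text
time_s: 9.35
eef_pos: [0.583, 0.0852, 0.0957]
tcp_rot: [[0.412, -0.911, -0.002], [-0.911, -0.412, 0.001], [-0.001, 0.001, -1.0]]
wrist_force: [-0.7, 2.3, -1.6]
grip_width: 0.0214
```

Call:
{"method": "servo_tool", "body": {
  "rows": [
    {"translation": [0, 0, 1], "angular": [0, 0, 0]},
    {"translation": [0, 0, 2], "angular": [0, 0, 0]},
    {"translation": [0, 0, 3], "angular": [0, 0, 0]},
    {"translation": [0, 0, 3], "angular": [0, 0, 0]},
    {"translation": [0, 0, 3], "angular": [0, 0, 0]}
  ]
}}

```text
time_s: 9.85
eef_pos: [0.5831, 0.0852, 0.0926]
tcp_rot: [[0.412, -0.911, -0.002], [-0.911, -0.412, 0.001], [-0.001, 0.001, -1.0]]
wrist_force: [0.3, 1.5, -1.5]
grip_width: 0.0215
```

Call:
{"method": "servo_tool", "body": {
  "rows": [
    {"translation": [0, 0, 1], "angular": [0, 0, 0]},
    {"translation": [0, 0, 2], "angular": [0, 0, 0]},
    {"translation": [0, 0, 3], "angular": [0, 0, 0]},
    {"translation": [0, 0, 3], "angular": [0, 0, 0]},
    {"translation": [0, 0, 3], "angular": [0, 0, 0]}
  ]
}}

```text
time_s: 10.35
eef_pos: [0.5832, 0.0852, 0.0895]
tcp_rot: [[0.412, -0.911, -0.002], [-0.911, -0.412, 0.001], [-0.001, 0.001, -1.0]]
wrist_force: [0.3, 2.8, -1.7]
grip_width: 0.0214
```

Call:
{"method": "servo_tool", "body": {
  "rows": [
    {"translation": [0, 0, 1], "angular": [0, 0, 0]},
    {"translation": [0, 0, 2], "angular": [0, 0, 0]},
    {"translation": [0, 0, 2], "angular": [0, 0, 0]},
    {"translation": [0, 0, 2], "angular": [0, 0, 0]},
    {"translation": [0, 0, 2], "angular": [0, 0, 0]}
  ]
}}

```text
time_s: 10.85
eef_pos: [0.5831, 0.0852, 0.0874]
tcp_rot: [[0.412, -0.911, -0.002], [-0.911, -0.412, 0.001], [-0.001, 0.001, -1.0]]
wrist_force: [0.2, 2.2, -2.1]
grip_width: 0.0214
```

Call:
{"method": "servo_tool", "body": {
  "rows": [
    {"translation": [0, 0, 0.7], "angular": [0, 0, 0]},
    {"translation": [0, 0, 1.4], "angular": [0, 0, 0]},
    {"translation": [0, 0, 1.4], "angular": [0, 0, 0]},
    {"translation": [0, 0, 1.4], "angular": [0, 0, 0]},
    {"translation": [0, 0, 1.4], "angular": [0, 0, 0]}
  ]
}}

```text
time_s: 11.35
eef_pos: [0.5831, 0.0852, 0.0859]
tcp_rot: [[0.412, -0.911, -0.002], [-0.911, -0.412, 0.001], [-0.001, 0.002, -1.0]]
wrist_force: [0.5, 2.7, -1.5]
grip_width: 0.0215
```

Call:
{"method": "servo_tool", "body": {
  "rows": [
    {"translation": [0, 0, 0.7], "angular": [0, 0, 0]},
    {"translation": [0, 0, 1.2], "angular": [0, 0, 0]},
    {"translation": [0, 0, 1.2], "angular": [0, 0, 0]},
    {"translation": [0, 0, 1.2], "angular": [0, 0, 0]},
    {"translation": [0, 0, 1.2], "angular": [0, 0, 0]}
  ]
}}

```text
time_s: 11.85
eef_pos: [0.5831, 0.0852, 0.0847]
tcp_rot: [[0.412, -0.911, -0.002], [-0.911, -0.412, 0.001], [-0.001, 0.001, -1.0]]
wrist_force: [1.4, 2.3, -0.9]
grip_width: 0.0213
```

Call:
{"method": "servo_tool", "body": {
  "rows": [
    {"translation": [0, 0, 0.7], "angular": [0, 0, 0]},
    {"translation": [0, 0, 1.2], "angular": [0, 0, 0]},
    {"translation": [0, 0, 1.2], "angular": [0, 0, 0]},
    {"translation": [0, 0, 1.2], "angular": [0, 0, 0]},
    {"translation": [0, 0, 1.2], "angular": [0, 0, 0]}
  ]
}}

```text
time_s: 12.35
eef_pos: [0.5831, 0.0852, 0.0835]
tcp_rot: [[0.412, -0.911, -0.002], [-0.911, -0.412, 0.001], [-0.001, 0.002, -1.0]]
wrist_force: [1.3, 3.1, -1.2]
grip_width: 0.0214
```

Call:
{"method": "servo_tool", "body": {
  "rows": [
    {"translation": [0, 0, 0.5], "angular": [0, 0, 0]},
    {"translation": [0, 0, 1], "angular": [0, 0, 0]},
    {"translation": [0, 0, 1], "angular": [0, 0, 0]},
    {"translation": [0, 0, 1], "angular": [0, 0, 0]},
    {"translation": [0, 0, 1], "angular": [0, 0, 0]}
  ]
}}

```text
time_s: 12.85
eef_pos: [0.583, 0.0852, 0.0824]
tcp_rot: [[0.412, -0.911, -0.002], [-0.911, -0.412, 0.001], [-0.001, 0.002, -1.0]]
wrist_force: [1.1, 2.6, -1.8]
grip_width: 0.0214
```

```bash
python3 - <<'E'
from h import *
s=monitor.get_state(); print(s['eef_pos'],s['wrist_force'],s['wrist_torque'],delta([.5829,.085,.1],-65.7)[1])
E
```

```text
[0.58303093 0.08517727 0.08240313] [ 1.14088613  2.60274064 -1.75928368] [ 0.50879295 -0.06214024 -0.00669713] [0.09 0.08 0.05]
```

Call:
{"method": "servo_tool", "body": {
  "rows": [
    {"translation": [0, 0, 0.5], "angular": [0, 0, 0]},
    {"translation": [0, 0, 1], "angular": [0, 0, 0]},
    {"translation": [0, 0, 1], "angular": [0, 0, 0]},
    {"translation": [0, 0, 1], "angular": [0, 0, 0]},
    {"translation": [0, 0, 1], "angular": [0, 0, 0]}
  ]
}}

```text
time_s: 13.35
eef_pos: [0.583, 0.0852, 0.0814]
tcp_rot: [[0.412, -0.911, -0.002], [-0.911, -0.412, 0.001], [-0.001, 0.002, -1.0]]
wrist_force: [0.8, 3.0, -0.3]
grip_width: 0.0218
```

Call:
{"method": "servo_tool", "body": {
  "rows": [
    {"translation": [0, 0, 0.5], "angular": [0, 0, 0]},
    {"translation": [0, 0, 0.8], "angular": [0, 0, 0]},
    {"translation": [0, 0, 0.8], "angular": [0, 0, 0]},
    {"translation": [0, 0, 0.8], "angular": [0, 0, 0]},
    {"translation": [0, 0, 0.8], "angular": [0, 0, 0]}
  ]
}}

```text
time_s: 13.85
eef_pos: [0.583, 0.0852, 0.0806]
tcp_rot: [[0.412, -0.911, -0.002], [-0.911, -0.412, 0.001], [-0.001, 0.002, -1.0]]
wrist_force: [0.8, 2.6, -0.6]
grip_width: 0.0214
```

Call:
{"method": "servo_tool", "body": {
  "rows": [
    {"translation": [0, 0, 0.5], "angular": [0, 0, 0]},
    {"translation": [0, 0, 1], "angular": [0, 0, 0]},
    {"translation": [0, 0, 1], "angular": [0, 0, 0]},
    {"translation": [0, 0, 1], "angular": [0, 0, 0]},
    {"translation": [0, 0, 1], "angular": [0, 0, 0]}
  ]
}}

```text
time_s: 14.35
eef_pos: [0.5831, 0.0851, 0.0796]
tcp_rot: [[0.412, -0.911, -0.002], [-0.911, -0.412, 0.0], [-0.001, 0.002, -1.0]]
wrist_force: [1.0, 2.0, -1.5]
grip_width: 0.0212
```

Call:
{"method": "servo_tool", "body": {
  "rows": [
    {"translation": [0, 0, 0.5], "angular": [0, 0, 0]},
    {"translation": [0, 0, 1], "angular": [0, 0, 0]},
    {"translation": [0, 0, 1], "angular": [0, 0, 0]},
    {"translation": [0, 0, 1], "angular": [0, 0, 0]},
    {"translation": [0, 0, 1], "angular": [0, 0, 0]}
  ]
}}

```text
time_s: 14.85
eef_pos: [0.5831, 0.0849, 0.0785]
tcp_rot: [[0.412, -0.911, -0.002], [-0.911, -0.412, 0.0], [-0.001, 0.002, -1.0]]
wrist_force: [1.7, 0.5, -1.1]
grip_width: 0.0214
```

Call:
{"method": "servo_tool", "body": {
  "rows": [
    {"translation": [0.3, 0.1, 0], "angular": [0, 0, 0]},
    {"translation": [0.5, 0.2, 0], "angular": [0, 0, 0]},
    {"translation": [0.5, 0.2, 0], "angular": [0, 0, 0]},
    {"translation": [0.5, 0.2, 0.5], "angular": [0, 0, 0]},
    {"translation": [0.5, 0.2, 0.5], "angular": [0, 0, 0]}
  ]
}}

```text
time_s: 15.35
eef_pos: [0.583, 0.0845, 0.0779]
tcp_rot: [[0.412, -0.911, -0.002], [-0.911, -0.412, 0.0], [-0.001, 0.002, -1.0]]
wrist_force: [0.8, 2.9, -0.2]
grip_width: 0.0218
```

Call:
{"method": "servo_tool", "body": {
  "rows": [
    {"translation": [0, 0, 0.5], "angular": [0, 0, 0]},
    {"translation": [0, 0, 0.8], "angular": [0, 0, 0]},
    {"translation": [0, 0, 0.8], "angular": [0, 0, 0]},
    {"translation": [0, 0, 0.8], "angular": [0, 0, 0]},
    {"translation": [0, 0, 0.8], "angular": [0, 0, 0]}
  ]
}}

```text
time_s: 15.85
eef_pos: [0.5829, 0.0845, 0.077]
tcp_rot: [[0.412, -0.911, -0.002], [-0.911, -0.412, 0.0], [-0.001, 0.002, -1.0]]
wrist_force: [1.6, 2.2, -2.1]
grip_width: 0.0213
```

Call:
{"method": "servo_tool", "body": {
  "rows": [
    {"translation": [0, 0, 0.5], "angular": [0, 0, 0]},
    {"translation": [0, 0, 0.8], "angular": [0, 0, 0]},
    {"translation": [0, 0, 0.8], "angular": [0, 0, 0]},
    {"translation": [0, 0, 0.8], "angular": [0, 0, 0]},
    {"translation": [0, 0, 0.8], "angular": [0, 0, 0]}
  ]
}}

```text
time_s: 16.35
eef_pos: [0.5829, 0.0845, 0.0762]
tcp_rot: [[0.412, -0.911, -0.002], [-0.911, -0.412, 0.0], [-0.001, 0.002, -1.0]]
wrist_force: [0.7, 2.5, -2.2]
grip_width: 0.0213
```

Call:
{"method": "servo_tool", "body": {
  "rows": [
    {"translation": [0, 0, 0.5], "angular": [0, 0, 0]},
    {"translation": [0, 0, 0.8], "angular": [0, 0, 0]},
    {"translation": [0, 0, 0.8], "angular": [0, 0, 0]},
    {"translation": [0, 0, 0.8], "angular": [0, 0, 0]},
    {"translation": [0, 0, 0.8], "angular": [0, 0, 0]}
  ]
}}

```text
time_s: 16.85
eef_pos: [0.5829, 0.0845, 0.0754]
tcp_rot: [[0.412, -0.911, -0.002], [-0.911, -0.412, 0.0], [-0.001, 0.002, -1.0]]
wrist_force: [1.6, 2.4, -0.3]
grip_width: 0.0214
```

Call:
{"method": "servo_tool", "body": {
  "rows": [
    {"translation": [0, 0, 0.5], "angular": [0, 0, 0]},
    {"translation": [0, 0, 1], "angular": [0, 0, 0]},
    {"translation": [0, 0, 1], "angular": [0, 0, 0]},
    {"translation": [0, 0, 1], "angular": [0, 0, 0]},
    {"translation": [0, 0, 1], "angular": [0, 0, 0]}
  ]
}}

```text
time_s: 17.35
eef_pos: [0.5829, 0.0845, 0.0744]
tcp_rot: [[0.412, -0.911, -0.002], [-0.911, -0.412, 0.0], [-0.001, 0.002, -1.0]]
wrist_force: [1.2, 2.6, -2.0]
grip_width: 0.0216
```

Call:
{"method": "servo_tool", "body": {
  "rows": [
    {"translation": [0, 0, 0.3], "angular": [0, 0, 0]},
    {"translation": [0, 0, 0.6], "angular": [0, 0, 0]},
    {"translation": [0, 0, 0.8], "angular": [0, 0, 0]},
    {"translation": [0, 0, 0.8], "angular": [0, 0, 0]},
    {"translation": [0, 0, 0.8], "angular": [0, 0, 0]}
  ]
}}

```text
time_s: 17.85
eef_pos: [0.5829, 0.0845, 0.0736]
tcp_rot: [[0.412, -0.911, -0.002], [-0.911, -0.412, 0.0], [-0.001, 0.002, -1.0]]
wrist_force: [1.1, 2.0, -1.0]
grip_width: 0.0214
```

Call:
{"method": "servo_tool", "body": {
  "rows": [
    {"translation": [0, 0, 0.3], "angular": [0, 0, 0]},
    {"translation": [0, 0, 0.6], "angular": [0, 0, 0]},
    {"translation": [0, 0, 0.6], "angular": [0, 0, 0]},
    {"translation": [0, 0, 0.6], "angular": [0, 0, 0]},
    {"translation": [0, 0, 0.6], "angular": [0, 0, 0]}
  ]
}}

```text
time_s: 18.35
eef_pos: [0.5829, 0.0845, 0.0729]
tcp_rot: [[0.412, -0.911, -0.002], [-0.911, -0.412, 0.0], [-0.001, 0.002, -1.0]]
wrist_force: [0.7, 3.4, -1.0]
grip_width: 0.0213
```

Call:
{"method": "servo_tool", "body": {
  "rows": [
    {"translation": [0, 0, 0.3], "angular": [0, 0, 0]},
    {"translation": [0, 0, 0.5], "angular": [0, 0, 0]},
    {"translation": [0, 0, 0.5], "angular": [0, 0, 0]},
    {"translation": [0, 0, 0.5], "angular": [0, 0, 0]},
    {"translation": [0, 0, 0.5], "angular": [0, 0, 0]}
  ]
}}

```text
time_s: 18.85
eef_pos: [0.5829, 0.0845, 0.0726]
tcp_rot: [[0.412, -0.911, -0.002], [-0.911, -0.412, 0.0], [-0.001, 0.002, -1.0]]
wrist_force: [0.6, 3.1, 1.8]
grip_width: 0.0214
```

Call:
{"method": "servo_tool", "body": {
  "rows": [
    {"translation": [0, 0, 0.4], "angular": [0, 0, 0]},
    {"translation": [0, 0, 0.4], "angular": [0, 0, 0]},
    {"translation": [0, 0, 0.4], "angular": [0, 0, 0]},
    {"translation": [0, 0, 0.4], "angular": [0, 0, 0]},
    {"translation": [0, 0, 0.4], "angular": [0, 0, 0]}
  ]
}}

```text
time_s: 19.35
eef_pos: [0.583, 0.0844, 0.0725]
tcp_rot: [[0.413, -0.911, -0.002], [-0.911, -0.413, 0.0], [-0.001, 0.002, -1.0]]
wrist_force: [-1.0, 2.0, 5.5]
grip_width: 0.0208
```

Call:
{"method": "servo_tool", "body": {
  "rows": [
    {"translation": [0, 0, 0.55], "angular": [0, 0, 0]},
    {"translation": [0, 0, 0.55], "angular": [0, 0, 0]},
    {"translation": [0, 0, 0.55], "angular": [0, 0, 0]},
    {"translation": [0, 0, 0.55], "angular": [0, 0, 0]},
    {"translation": [0, 0, 0.55], "angular": [0, 0, 0]}
  ]
}}

```text
time_s: 19.85
eef_pos: [0.583, 0.0843, 0.0724]
tcp_rot: [[0.413, -0.911, -0.002], [-0.911, -0.413, -0.0], [-0.001, 0.002, -1.0]]
wrist_force: [-1.1, 1.4, 7.0]
grip_width: 0.0213
```

```bash
python3 - <<'E'
from h import *
for i in range(2):
    b=viewer.read_camera("side");s=monitor.get_state(); print(s['time_s'],s['eef_pos'],s['wrist_force'])
E
```

```text
19.9 [0.58302062 0.0842758  0.07244794] [-1.43680476  1.25100851  6.96279105]
19.95 [0.58301493 0.0842724  0.07245463] [-0.68681781  2.09146478  6.71212987]
```

Call:
{"method": "servo_tool", "body": {
  "rows": [
    {"translation": [0, 0, 0.75], "angular": [0, 0, 0]},
    {"translation": [0, 0, 0.75], "angular": [0, 0, 0]},
    {"translation": [0, 0, 0.75], "angular": [0, 0, 0]},
    {"translation": [0, 0, 0.75], "angular": [0, 0, 0]},
    {"translation": [0, 0, 0.75], "angular": [0, 0, 0]}
  ]
}}

```text
time_s: 20.45
eef_pos: [0.5831, 0.0841, 0.0724]
tcp_rot: [[0.413, -0.911, -0.002], [-0.911, -0.413, -0.0], [-0.0, 0.002, -1.0]]
wrist_force: [-1.8, 1.5, 9.0]
grip_width: 0.0216
```

Call:
{"method": "servo_tool", "body": {
  "rows": [
    {"translation": [0, 0, 0.75], "angular": [0, 0, 0]},
    {"translation": [0, 0, 0.75], "angular": [0, 0, 0]},
    {"translation": [0, 0, 0.75], "angular": [0, 0, 0]},
    {"translation": [0, 0, 0.75], "angular": [0, 0, 0]},
    {"translation": [0, 0, 0.75], "angular": [0, 0, 0]}
  ]
}}

```text
time_s: 20.95
eef_pos: [0.5832, 0.0839, 0.0724]
tcp_rot: [[0.413, -0.911, -0.001], [-0.911, -0.413, -0.001], [0.0, 0.001, -1.0]]
wrist_force: [-2.5, 0.9, 8.7]
grip_width: 0.0216
```

Call:
{"method": "servo_tool", "body": {
  "rows": [
    {"translation": [-0.1, 0.2, 0.85], "angular": [0, 0, 0]},
    {"translation": [-0.1, 0.2, 0.85], "angular": [0, 0, 0]},
    {"translation": [-0.1, 0.2, 0.85], "angular": [0, 0, 0]},
    {"translation": [-0.1, 0.2, 0.85], "angular": [0, 0, 0]},
    {"translation": [-0.1, 0.2, 0.85], "angular": [0, 0, 0]}
  ]
}}

```text
time_s: 21.45
eef_pos: [0.5833, 0.0837, 0.0724]
tcp_rot: [[0.413, -0.911, -0.0], [-0.911, -0.413, -0.001], [0.001, 0.001, -1.0]]
wrist_force: [-1.6, 1.6, 9.0]
grip_width: 0.0215
```

```bash
python3 - <<'E'
from h import *
b=shot("side","pics/s4.png");s=monitor.get_state(); print(s['time_s'],s['eef_pos'],s['wrist_force'])
c=cv2.resize(b[165:235,265:355],(720,560),interpolation=cv2.INTER_CUBIC);cv2.imwrite("pics/c4.png",c[:,:,::-1])
E
```

```text
21.5 [0.5832261  0.08371846 0.07240567] [-1.88616983  1.40110252  9.30968429]
```

View pics/c4.png

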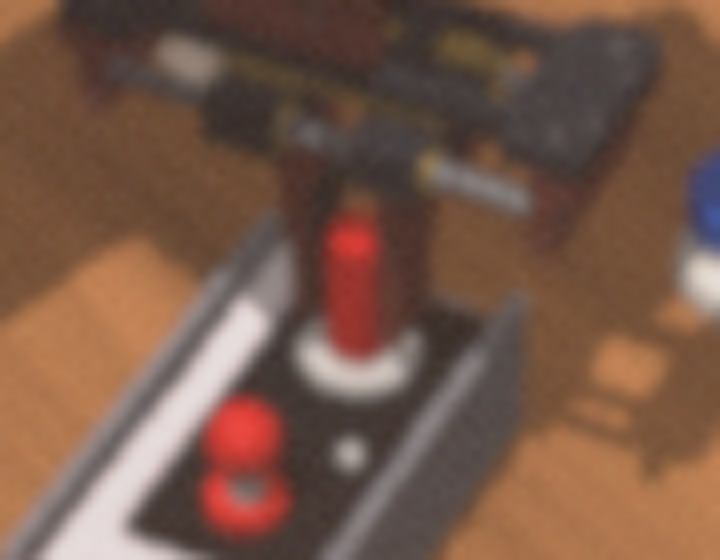

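The collar (crop (357,360)) lies flat on the bracket. The TCP height of 72.4 mm matches the expected 72.5 mm. I relax the push and let go.

Call:
{"method": "servo_tool", "body": {
  "rows": [
    {"translation": [0, 0, 0.2], "angular": [0, 0, 0]},
    {"translation": [0, 0, 0], "angular": [0, 0, 0]},
    {"translation": [0, 0, 0], "angular": [0, 0, 0]},
    {"translation": [0, 0, 0], "angular": [0, 0, 0]},
    {"translation": [0, 0, 0], "angular": [0, 0, 0]}
  ]
}}

```text
time_s: 22.0
eef_pos: [0.5832, 0.0837, 0.0725]
tcp_rot: [[0.413, -0.911, -0.0], [-0.911, -0.413, -0.001], [0.001, 0.001, -1.0]]
wrist_force: [-0.5, 1.5, 5.4]
grip_width: 0.0213
```

Call:
{"method": "servo_tool", "body": {
  "rows": [
    {"translation": [0, 0, 0], "angular": [0, 0, 0]},
    {"translation": [0, 0, 0], "angular": [0, 0, 0]},
    {"translation": [0, 0, 0], "angular": [0, 0, 0]},
    {"translation": [0, 0, 0], "angular": [0, 0, 0]},
    {"translation": [0, 0, 0], "angular": [0, 0, 0]}
  ],
  "jaw": -0.2
}}

```text
time_s: 22.5
eef_pos: [0.5831, 0.0836, 0.0723]
tcp_rot: [[0.413, -0.911, -0.001], [-0.911, -0.413, -0.001], [0.001, 0.001, -1.0]]
wrist_force: [-0.5, -0.4, -0.8]
grip_width: 0.0524
```

Call:
{"method": "servo_tool", "body": {
  "rows": [
    {"translation": [0, 0, -5], "angular": [0, 0, 0]},
    {"translation": [0, 0, -20], "angular": [0, 0, 0]},
    {"translation": [0, 0, -45], "angular": [0, 0, 0]},
    {"translation": [0, 0, -75], "angular": [0, 0, 0]},
    {"translation": [0, 0, -110], "angular": [0, 0, 0]}
  ]
}}

```text
time_s: 23.0
eef_pos: [0.5823, 0.0836, 0.1829]
tcp_rot: [[0.413, -0.911, -0.003], [-0.911, -0.413, -0.001], [0.0, 0.003, -1.0]]
wrist_force: [0.1, -0.6, -0.3]
grip_width: 0.0528
```

Call:
{"method": "servo_tool", "body": {
  "rows": [
    {"translation": [-40, 0, -20], "angular": [0, 0, 0]},
    {"translation": [-80, 0, -20], "angular": [0, 0, 0]},
    {"translation": [-125, 0, -20], "angular": [0, 0, 0]},
    {"translation": [-170, 0, -20], "angular": [0, 0, 0]},
    {"translation": [-200, 0, -20], "angular": [0, 0, 0]}
  ]
}}

```text
time_s: 23.5
eef_pos: [0.4983, 0.2681, 0.2035]
tcp_rot: [[0.414, -0.91, -0.002], [-0.91, -0.414, -0.0], [-0.001, 0.002, -1.0]]
wrist_force: [-0.0, -0.0, -0.2]
grip_width: 0.0529
```

```bash
python3 - <<'E'
from h import *
a=shot("top","pics/t5.png");b=shot("side","pics/s5.png");s=monitor.get_state(); print(s['time_s'],s['eef_pos'],s['wrist_force'],s['grip_width'])
o=np.hstack([cv2.resize(a[195:295,245:345],(400,400),interpolation=cv2.INTER_CUBIC),cv2.resize(b[160:260,260:360],(400,400),interpolation=cv2.INTER_CUBIC)])
cv2.imwrite("pics/c5.png",o[:,:,::-1])
E
```

```text
23.6 [0.49795035 0.2688628  0.20333716] [0.52408863 0.71517101 0.85241196] 0.05266204470574047
```

View pics/c5.png

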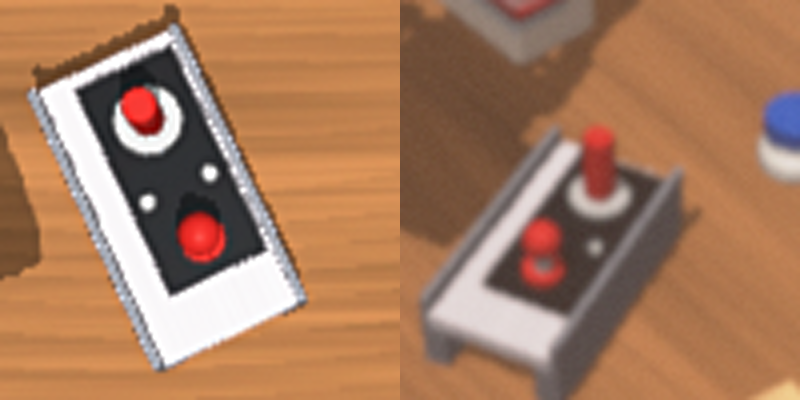

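The pin stands upright with its collar (crop (147,120) top, (598,195) side) on the bracket, and the gripper is clear. One check of the collar height, then I hand in.

```bash
python3 - <<'E'
from h import *
t=cv2.imread("pics/t5.png");s=cv2.imread("pics/s5.png");c=[]
for im in(t,s):
    h=cv2.cvtColor(im,cv2.COLOR_BGR2HSV);m=cv2.inRange(h,(0,170,60),(6,255,255))
    b=(275,210,290,232) if im is t else (403//1,190,420,212)
    x0,y0,x1,y1=(272,212,290,232) if im is t else (403,185,415,212)
    if im is s: x0,x1=303,317
    k=np.zeros_like(m);k[y0:y1,x0:x1]=m[y0:y1,x0:x1]
    q=cv2.moments(k,True);c.append((q['m10']/q['m00'],q['m01']/q['m00']))
print("knob",tri(*c),"(same bias in rack: z .1013 for .098; expect ~.092)")
robot.finish_job()
E
```

```text
knob [0.58101389 0.0829054  0.09271462] (same bias in rack: z .1013 for .098; expect ~.092)
the job is handed in; nothing more can be done
```

The red pin is fully home in the bracket and bushing, standing on its own. I handed the job in at about 23.6 s, within the 67 s limit.

**What I did:** I gripped the red pin by its knob, lifted it out of the rack and lowered the tip through the part where the two holes overlap. I then moved it sideways and down so the taper dragged the bracket into line. When the bushing touched one side, I gave way about 0.5 mm.

**Seating push:** I held about 9 N on the wrist sensor for roughly 1 s, which is about 10.5 N on the bracket once the pin's weight is added. I then eased off, let go and backed away.

**Last checks:**
- **Bedded height:** the gripper stopped at 72.4 mm, against 72.5 mm expected with the collar flush.
- **Camera position:** the knob measured at a height of 92.7 mm. About 92 mm was expected, allowing for the 3 mm bias the same measurement showed in the rack.
- **Pictures:** both views show the pin upright with its collar flat on the bracket and the gripper clear. The wrist force was near zero.
- **Sideways forces:** readings stayed under about 3.5 N. I estimate total contact was at most about 15 N, but pin contact forces are not measured directly, so the 24 N limit is inferred.
- **Other objects:** I did not re-measure the black pin or the other loose items. Apart from the red pin and the bracket it pulled along, nothing was touched on purpose.

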